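# Square a die plate into the locating corner

## Task

Gently push the drilled plate that carries four upright bushes along the bench until its long side lies flush against the locating rail and its end is flush against the square end stop, so that it sits squarely home in that corner. Push only on the edges of the plate: keep your fingers off the four bushes and do not lift or tip the plate. Leave everything else on the bench where it is.

Things in the scene. Friction and masses are not known exactly. Their poses are not given: they have to be found in the camera images.
- plate: Drilled aluminium plate lying flat on the bench, loose, 90 mm (its x) by 130 mm (its y) by 25 mm thick, 0.55 to 0.85 kg with its bushes. Origin: centre of its underside; z up. It slides on the bench (about 2 to 10 N). It starts in front of the rail (robot side), 35 mm or more clear of it, between the end stop and the big round bush, with its y axis within 0.3 rad of the rail's.
- bushes: Four steel bushes fixed upright on the plate, each 24 mm in diameter, from 25 to 50 mm above the bench, centred at x = +-20 mm, y = +-40 mm in the plate's frame, so they stand 13 mm in from the edges. Same origin and axes as the plate. Not to be touched.
- rail: Straight steel rail fixed to the bench, 20 mm (x) by 440 mm (y) by 25 mm high; it lies beyond the plate as seen from the robot. Origin: centre of its underside; y runs along it, x points away from the robot, so its working face is at x = -10 mm. Its position and yaw (within 0.2 rad) vary.
- end_stop: Square-cornered steel block fixed in front of the rail near its left or right end (it varies), 60 mm (x) by 40 mm (y) by 35 mm high, axes parallel to the rail's. Origin: centre of its underside, 45 mm in front of the rail's origin line and 190 mm along y from the rail's middle. Its working face looks along the rail towards the rail's middle, 20 mm from its origin.
- round_bush: Big round steel bush, 38 mm in diameter, 35 mm high, loose, standing near the other end of the rail, where the end stop is not. It is not a stop. Leave it alone.
- small_bush: Small loose steel bush standing on the bench, 24 mm in diameter, 30 mm high, in front and to the left. Leave it alone.
- jar: Clear jar with a white cap, 48 mm in diameter, 60 mm high, loose, in front and to the right. Leave it alone.
- spare_plate: Smaller drilled aluminium plate without bushes, 90 x 60 x 20 mm, loose, on the left. Leave it alone.
- screwdriver: Blue-handled screwdriver lying on the right, loose. Leave it alone.
- wrench: Steel wrench lying on the left, loose. Leave it alone.
Things that resemble listed ones, but are neither listed nor needed, are in the scene too. What is shaped like the plate but red, turquoise or yellow is not meant.

How it is judged:
By the outcome, as a careful person would: the job done as asked, in the order asked, and still so for the second after the job is handed in, with the robot touching nothing.
It also fails if it takes over 64 s, if anything falls off the work surface, if the arm or the gripper's body presses on something with over 40 N, if the wrist force passes 120 N, or if a joint passes its speed limit or range.

## Robot

A 6-joint arm with a two-finger parallel gripper is mounted at the origin on the work surface. World frame = base frame: x ahead of the robot, y to its left, z up, the work surface at z = 0. Lengths are in m, angles in rad, forces in N, time in s.
With the tool pointing down it reaches from about 0.275 to 0.775 m from the base axis. Payload 14.6 kg.
Tool frame: the origin (TCP) lies between the finger pads; the fingertips stand 22 mm ahead of it and the grasp point (between the pads) lies 3 mm ahead of it; z points along the fingers, y is the line along which they close (so a half turn about z gives the same grasp; the last joint's range is limited). The gripper opens to 85 mm and grips with 20 to 120 N. Pads are 22 mm wide; open, the fingers measure 114 mm over their backs; the gripper's body (76 mm by 85 mm) begins 54 mm behind the grasp point. The pads swing forward as they close: fully open they stand 13 mm farther back than shut.
Start: joints at [-1.291, 0.263, -0.048, 1.259, 0, 1.415], TCP at [0.221, -0.476, 0.253] pointing down, gripper open.
Joint ranges: [-2.65, 2.65], [-0.89, 1.7], [-1.18, 1.37], [-2.13, 2.11], [-1.35, 1.29], [-3.14, 3.14]. Speed limits (rad/s): [1.89, 1.89, 2.57, 2.79, 3.14, 3.14].

## Interface

Orientations are given as a 3x3 rotation matrix whose columns are the frame's x, y, z axes.
In Python, from bench import robot gives the robot as it stands.
- The arm moves only by the tool play_rows, never from a script. Its argument "deltas" is a list that holds one entry, the list of rows, each a list of 7 numbers: the shift along the tool's x, y, z normalised to -1 to 1, where 1 is 0.02 m, then the turn, a rotation vector about the tool's x, y, z normalised to -1 to 1, where 1 is 0.1 rad, then the opening, from 0 (shut) to 1 (fully open). A call has 1 to 8 rows; each row shifts and turns the commanded pose from where the row before left it, along the tool's axes as they then stand; what a row does not reach is not made up. A row lasts 1/12 s, in which the tool goes at most 41.7 mm and 7.16 degrees, less where a joint would pass 70% of its speed; a pose out of reach is approached as far as the arm can. A call with a number of a shift or a turn outside -1 to 1 is refused whole. A call with a gripper value outside its range is refused whole. The fingers move at their own pace and stop on an object; "squeeze" is the grip in N (left out, the last holds). Time passes only in rows, so rows that do not move let the fingers close. It gives the time, the measured TCP pose, the force, the opening and the grip force at its end, in the units of the state.
- robot.observe(): the state, without advancing time (a new reading comes with each control period).
- robot.snapshot(name): name is "scene" or "side" or "wrist"; returns the picture (480x640x3 uint8, blue, green, red); there is no depth.
- robot.camera_info(name): a dict with "fx", "fy", "cx", "cy" (pixels), "k1" (the pictures are not rectified: a ray, as slopes to the right and down, at radius r is drawn at 1 + k1 r^2 times it, then the intrinsics apply), "cam_to_world" (4x4, takes a point from camera to world coordinates). Camera axes: x right, y up, looking along -z (the intrinsics and any distortion apply to the point x, -y, -z); pixel columns grow to the right and rows downward; lengths in m; the calibration is good to about 2 mm. A picture is of the moment at which its call begins: read the wrist's pose just before it. camera_info takes no time and is no camera call; for the wrist camera it gives the pose at the moment of the call.
- robot.finish_job(): hands the job in; it is judged then, once.
The state is a dict: "time_s": time; "joint_pos": joint angles; "qvel": joint speeds; "joint_torque": joint torques, N m; "tcp_pos": TCP position; "ee_rot": TCP orientation; "ft_force": force on the tool from outside, world axes, zero at the start; "wrist_torque": the same for the moment, N m; "opening": finger opening in m; "gripper_force": force on a finger pad.
Only numpy, scipy, OpenCV 4.12 (cv2) and the standard library are available. Lean on these libraries where they do the work, as an engineer would, in place of code of your own. Each camera call takes 0.05 s, during which the arm holds its last target. There are 200 camera calls.

## Working session

There is one attempt and no reset: what is moved stays moved. The work goes in short steps, Python scripts to look and compute and a tool call to move; the robot and the scene stay as the last step left them, time stands still between calls to the robot, and variables do not carry over. Pictures are saved under pics/ and viewed, at most 10 in all, crops included, and the job is handed in when it is done.

Besides the shell and the picture viewer there is one more tool, called by a JSON object that holds its "method" and its "body". play_rows: Moves the arm, as the interface text tells. Its arguments: {"type":"object","properties":{"deltas":{"type":"array"},"squeeze":{"type":"number"}},"required":["deltas"]}

```bash
mkdir -p pics; ls; cat > h.py <<'E'
import numpy as np, cv2
from bench import robot
def ray(ci,u,v):
    xd=(u-ci["cx"])/ci["fx"]; yd=(v-ci["cy"])/ci["fy"]
    x,y=xd,yd
    for _ in range(20):
        s=1+ci["k1"]*(x*x+y*y); x,y=xd/s,yd/s
    T=np.array(ci["cam_to_world"]); d=T[:3,:3]@np.array([x,-y,-1.]); return T[:3,3],d
def onz(ci,u,v,z):
    o,d=ray(ci,u,v); return o+d*(z-o[2])/d[2]
def proj(ci,p):
    T=np.array(ci["cam_to_world"]); c=T[:3,:3].T@(np.array(p)-T[:3,3]); x=c[0]/-c[2]; y=-c[1]/-c[2]
    s=1+ci["k1"]*(x*x+y*y); return np.array([ci["fx"]*x*s+ci["cx"],ci["fy"]*y*s+ci["cy"]])
E
python3 - <<'E'
from h import *
for n in ("scene","side"):
    cv2.imwrite(f"pics/{n}0.png",robot.snapshot(n)); c=robot.camera_info(n); print(n,c)
s=robot.observe(); print(s["tcp_pos"],s["ee_rot"],s["opening"])
E
```

```text
pics
scene {'fx': 569.3344827538358, 'fy': 569.3344827538358, 'cx': 315.2144047472986, 'cy': 238.86002281557782, 'k1': 0.05771242220955357, 'cam_to_world': array([[ 0.23544445, -0.67154874,  0.70255832,  1.516778  ],
       [ 0.9717888 ,  0.15235128, -0.18004338, -0.26423048],
       [ 0.01387224,  0.72512852,  0.68847381,  1.05599994],
       [ 0.        ,  0.        ,  0.        ,  1.        ]])}
side {'fx': 587.9870865039331, 'fy': 587.9870865039331, 'cx': 316.6391394574727, 'cy': 238.50701211196483, 'k1': -0.14804480189277466, 'cam_to_world': array([[-0.90633958,  0.24330281, -0.34547404,  0.07479523],
       [-0.42182018, -0.4729304 ,  0.77356614,  0.99416889],
       [ 0.02482564,  0.84684153,  0.53126558,  0.71122643],
       [ 0.        ,  0.        ,  0.        ,  1.        ]])}
[ 0.22106683 -0.47594945  0.25286718] [[ 9.06974826e-01  4.21184766e-01 -2.39707509e-04]
 [ 4.21184796e-01 -9.06974358e-01  9.38775301e-04]
 [ 1.77989291e-04 -9.52406724e-04 -9.99999531e-01]] 0.08583011116999362
```

View pics/scene0.png

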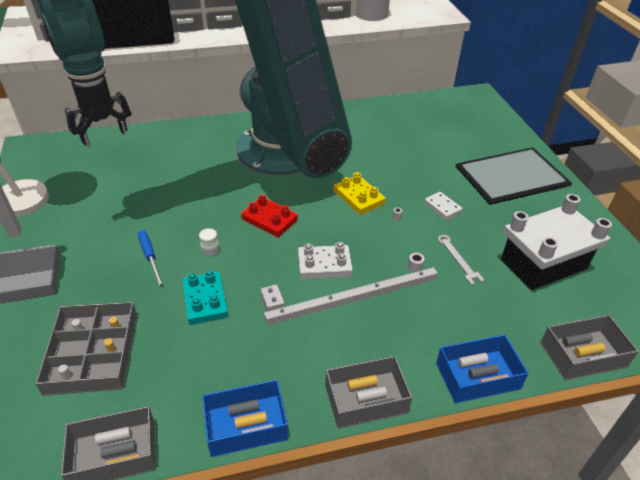

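View pics/side0.png

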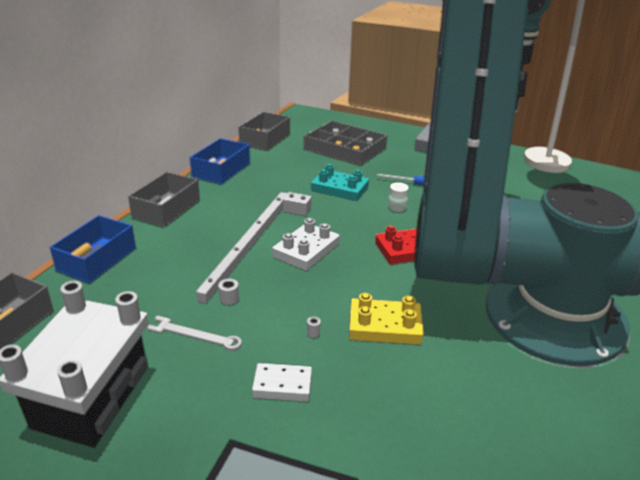

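The scene view shows the plate at (325,261), the rail from (267,315) to (437,275) and the end stop at (272,296). The round bush is at (417,262), and the red, turquoise and yellow decoys are nearby. I'll enlarge to read the corners.

```bash
python3 - <<'E'
from h import *
a=cv2.imread("pics/scene0.png")[225:330,255:445]; b=cv2.imread("pics/side0.png")[180:310,190:350]
a=cv2.resize(a,None,fx=4,fy=4,interpolation=cv2.INTER_CUBIC); cv2.imwrite("pics/a.png",a)
cv2.imwrite("pics/b.png",cv2.resize(b,None,fx=4,fy=4,interpolation=cv2.INTER_CUBIC))
E
```

```text
(no output)
```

View pics/a.png

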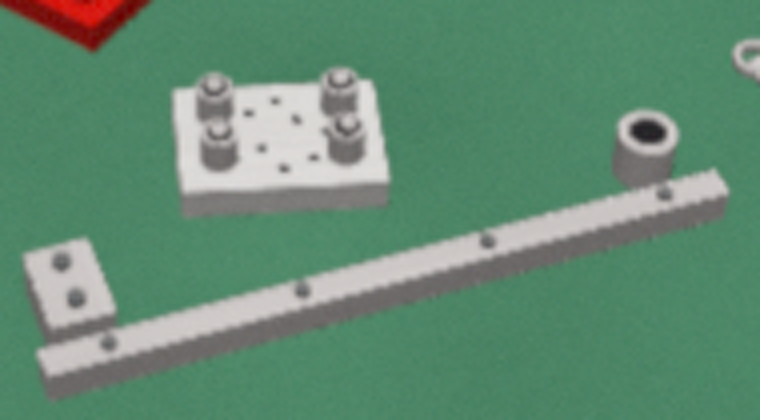

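View pics/b.png

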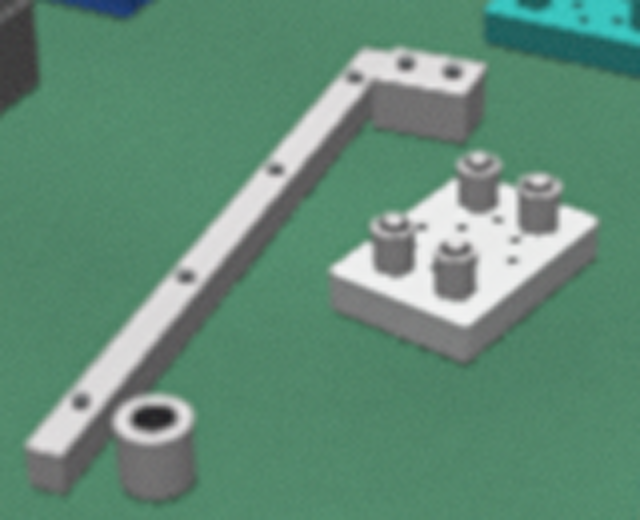

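The crops show the plate's top corners, the rail's top edges and the end stop clearly. I'm using them for triangulation.

```bash
cat >> h.py <<'E'
def tri(r1,r2):
    (o1,d1),(o2,d2)=r1,r2
    s=np.linalg.lstsq(np.c_[d1,-d2],o2-o1,rcond=None)[0]
    a,b=o1+s[0]*d1,o2+s[1]*d2; return (a+b)/2,np.linalg.norm(a-b)
E
python3 - <<'E'
from h import *
np.set_printoptions(precision=4,suppress=True)
A,B=robot.camera_info("scene"),robot.camera_info("side")
pa=lambda p:(254.6+p[0]/4,224.6+p[1]/4); pb=lambda p:(189.6+p[0]/4,179.6+p[1]/4)
# plate
for n,a,b in [("far-left(scene) robot side -y",(174,90),(598,222)),("far-right",(373,82),(468,326)),("near-right",(389,182),(331,271)),("es front outer",(23,255),None),("es front inner",(88,238),(486,66)),("es back inner",(115,312),None),("es back outer",(50,332),None)
 ,("rail L",(37,352),None),("rail R",(715,170),(24,447)),("railRfar",(728,193),None),("rail Lfar",(47,375),None),("plate NL",(182,194),None),("round",(648,132),(153,416))]:
    z=.035 if n[:2]=="es" or n=="round" else .025
    print(n,onz(A,*pa(a),z)[:2],end=" ")
    if b: print("B",onz(B,*pb(b),z)[:2],"tri",*tri(ray(A,*pa(a)),ray(B,*pb(b))))
    else: print()
for q in [(68,457),(372,84),(362,50)]: print("B rail",onz(B,*pb(q),.025)[:2])
for q in [(270,232),(242,210),(297,215)]: print("red", onz(A,*q,.02)[:2])
E
```

```text
far-left(scene) robot side -y [ 0.485  -0.0451] B [ 0.4826 -0.0408] tri [ 0.4836 -0.0445  0.023 ] 0.0010388008956495704
far-right [0.5064 0.0827] B [0.5024 0.0842] tri [0.5038 0.0829 0.0233] 0.0016347171384160496
near-right [0.5946 0.0677] B [0.5904 0.0707] tri [0.5922 0.0682 0.0228] 0.0008836137974416243
es front outer [ 0.6122 -0.1649] 
es front inner [ 0.6076 -0.1247] B [ 0.609  -0.1613] tri [ 0.6045 -0.1313  0.044 ] 0.02053193175853626
es back inner [ 0.6677 -0.1202] 
es back outer [ 0.674  -0.1596] 
rail L [ 0.6787 -0.1684] 
rail R [0.6299 0.2697] B [0.6472 0.2742] tri [0.6399 0.272  0.0294] 0.014773316177526056
railRfar [0.6501 0.27  ] 
rail Lfar [ 0.6965 -0.1658] 
plate NL [ 0.5759 -0.06  ] 
round [0.5982 0.236 ] B [0.5977 0.2358] tri [0.5979 0.2359 0.0349] 0.0004221776840251752
B rail [0.624  0.2711]
B rail [ 0.6687 -0.125 ]
B rail [ 0.6951 -0.1617]
red [ 0.407  -0.1049]
red [ 0.3012 -0.1645]
red [ 0.3554 -0.0198]
```

{"method": "play_rows", "body": {"deltas": [[[0.75,-0.63,0,0,0,0,0.8],[0.75,-0.63,0,0,0,0,0.8],[0.75,-0.63,0,0,0,0,0.8],[0.75,-0.63,0,0,0,0,0.8],[0.75,-0.63,0,0,0,0,0.8],[0.75,-0.63,0,0,0,0,0.8],[0.75,-0.63,0,0,0,0,0.8],[0.75,-0.63,0,0,0,0,0.8]]]}}

```text
time_s: 0.77
tcp_pos: [0.2877, -0.3332, 0.2531]
ee_rot: [[0.907, 0.421, -0.0], [0.421, -0.907, 0.0], [-0.0, -0.0, -1.0]]
ft_force: [-0.0, -0.0, -0.2]
opening: 0.068
gripper_force: 0.0
```

{"method": "play_rows", "body": {"deltas": [[[0.75,-0.63,0,0,0,0,0.8],[0.75,-0.63,0,0,0,0,0.8],[0.75,-0.63,0,0,0,0,0.8],[0.75,-0.63,0,0,0,0,0.8],[0.75,-0.63,0,0,0,0,0.8],[0.75,-0.63,0,0,0,0,0.8],[0.75,-0.63,0,0,0,0,0.8],[0.75,-0.63,0,0,0,0,0.8]]]}}

```text
time_s: 1.43
tcp_pos: [0.354, -0.1912, 0.2531]
ee_rot: [[0.907, 0.421, -0.0], [0.421, -0.907, 0.0], [-0.0, -0.0, -1.0]]
ft_force: [0.0, -0.9, -0.3]
opening: 0.0685
gripper_force: 0.0
```

{"method": "play_rows", "body": {"deltas": [[[0.75,-0.63,0,0,0,0,0.8],[0.75,-0.63,0,0,0,0,0.8],[0.75,-0.63,0,0,0,0,0.8],[0.75,-0.63,0,0,0,0,0.8],[0.75,-0.63,0,0,0,0,0.8],[0.75,-0.63,0,0,0,0,0.8],[0.75,-0.63,0,0,0,0,0.8],[0.75,-0.63,0,0,0,0,0.8]]]}}

```text
time_s: 2.1
tcp_pos: [0.4204, -0.0492, 0.2531]
ee_rot: [[0.907, 0.421, -0.0], [0.421, -0.907, 0.0], [-0.0, -0.0, -1.0]]
ft_force: [0.4, -0.5, -0.1]
opening: 0.0686
gripper_force: 0.0
```

{"method": "play_rows", "body": {"deltas": [[[0,0,0.2,0,0,-1,0.8],[0,0,0.2,0,0,-1,0.8],[0,0,0.2,0,0,-1,0.8],[0,0,0.2,0,0,-1,0.8],[0,0,0.2,0,0,-1,0.8],[0,0,0.2,0,0,-1,0.8],[0,0,0.2,0,0,-1,0.8],[0,0,0.2,0,0,-1,0.8]]]}}

```text
time_s: 2.77
tcp_pos: [0.4201, -0.0502, 0.2209]
ee_rot: [[0.325, 0.946, -0.0], [0.946, -0.325, 0.0], [-0.0, -0.0, -1.0]]
ft_force: [-0.1, 0.2, 0.3]
opening: 0.0681
gripper_force: 0.0
```

{"method": "play_rows", "body": {"deltas": [[[0,0,0.2,0,0,-1,0.8],[0,0,0.2,0,0,-1,0.8],[0,0,0.2,0,0,-1,0.8],[0,0,0.2,0,0,-1,0.8],[0,0,0.2,0,0,-1,0.8],[0,0,0.2,0,0,-1,0.8],[0,0,0.2,0,0,-1,0.8],[0,0,0.2,0,0,-1,0.8]]]}}

```text
time_s: 3.43
tcp_pos: [0.4201, -0.0502, 0.1889]
ee_rot: [[-0.452, 0.892, -0.0], [0.892, 0.452, 0.0], [0.0, -0.0, -1.0]]
ft_force: [-0.7, -0.5, -0.4]
opening: 0.0684
gripper_force: 0.0
```

{"method": "play_rows", "body": {"deltas": [[[0,0,0.2,0,0,-1,0.8],[0,0,0.2,0,0,-1,0.8],[0,0,0.2,0,0,-1,0.8],[0,0,0.2,0,0,-1,0.8],[0,0,0.2,0,0,-1,0.8],[0,0,0.2,0,0,-1,0.8],[0,0,0.2,0,0,-1,0.8],[0,0,0.2,0,0,-1,0.8]]]}}

```text
time_s: 4.1
tcp_pos: [0.4201, -0.0502, 0.1569]
ee_rot: [[-0.955, 0.297, -0.0], [0.297, 0.955, 0.0], [0.0, 0.0, -1.0]]
ft_force: [0.1, -0.1, -0.3]
opening: 0.0685
gripper_force: 0.0
```

{"method": "play_rows", "body": {"deltas": [[[0,0,0,0,0,-1,0.8],[0,0,0,0,0,-1,0.8],[0,0,0,0,0,-1,0.8],[0,0,0,0,0,-1,0.8],[0,0,0,0,0,-0.13,0.8],[-0.55,0.86,0,0,0,0,0.8],[-0.55,0.86,0,0,0,0,0.8],[-0.55,0.86,0,0,0,0,0.8]]]}}

```text
time_s: 4.77
tcp_pos: [0.4478, 0.0051, 0.1572]
ee_rot: [[-0.995, -0.102, -0.0], [-0.102, 0.995, 0.0], [0.0, 0.0, -1.0]]
ft_force: [0.7, -0.2, 0.1]
opening: 0.0685
gripper_force: 0.0
```

{"method": "play_rows", "body": {"deltas": [[[0,0,0.9,0,0,0,0.8],[0,0,0.9,0,0,0,0.8],[0,0,0.9,0,0,0,0.8],[0,0,0.9,0,0,0,0.8],[0,0,0.8,0,0,0,0.8],[0,0,0.8,0,0,0,0.8],[0,0,0.6,0,0,0,0.8],[0,0,0.5,0,0,0,0.8]]]}}

```text
time_s: 5.43
tcp_pos: [0.4472, 0.0046, 0.0302]
ee_rot: [[-0.995, -0.103, -0.001], [-0.103, 0.995, 0.0], [0.001, 0.0, -1.0]]
ft_force: [-0.7, -0.3, 0.1]
opening: 0.0683
gripper_force: 0.0
```

```bash
python3 - <<'E'
from h import *
s=robot.snapshot("side"); w=robot.snapshot("wrist")
s=cv2.resize(s[150:350,190:440],None,fx=1.6*1.25,fy=1.6*1.25,interpolation=cv2.INTER_CUBIC)
w=cv2.resize(w,(300,400*300//533)) if 0 else cv2.resize(w,None,fx=.46,fy=.46)
c=np.zeros((400,800,3),np.uint8); c[:400,:500]=s; c[:w.shape[0],500:500+w.shape[1]]=w[:,:300]
cv2.imwrite("pics/c.png",c); print(robot.observe()["tcp_pos"],robot.observe()["ft_force"])
E
```

```text
[0.44667683 0.00470578 0.03009911] [ 0.73523309 -0.191886    0.66226161]
```

View pics/c.png

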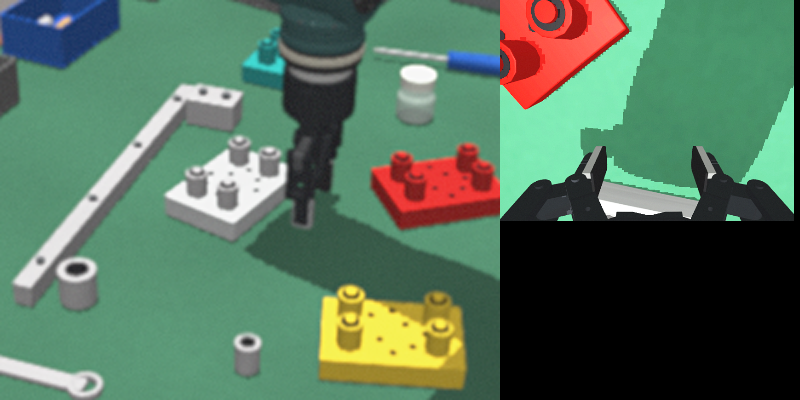

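The gripper is down in front of the plate, straddling its long edge, with the near fingertip at side pixel (341,264). The jar, red and yellow plates are clear. I'm checking the tip height from that pixel.

```bash
python3 - <<'E'
from h import *
B=robot.camera_info("side")
for z in (0,.005,.01,.015,.02): print(z,proj(B,[.4424,.0455,z]),proj(B,[.4424,.0525,z]))
E
```

```text
0 [340.04319085 268.9632474 ] [338.73863075 270.67364082]
0.005 [340.15360417 267.01710879] [338.84671644 268.72284194]
0.01 [340.26442581 265.06231573] [338.95520688 266.76331258]
0.015 [340.3756569  263.09882987] [339.06410322 264.79501367]
0.02 [340.48729853 261.12661284] [339.1734066 262.8179061]
```

{"method": "play_rows", "body": {"deltas": [[[0,0,0.13,0,0,-0.08,0.8],[0,0,0.12,0,0,0,0.8],[-0.2,0,0,0,0,0,0.8],[-0.2,0,0,0,0,0,0.8],[-0.2,0,0,0,0,0,0.8],[-0.2,0,0,0,0,0,0.8],[-0.2,0,0,0,0,0,0.8],[-0.2,0,0,0,0,0,0.8]]]}}

```text
time_s: 6.2
tcp_pos: [0.4719, 0.0073, 0.0263]
ee_rot: [[-0.993, -0.114, -0.0], [-0.114, 0.993, -0.0], [0.0, -0.0, -1.0]]
ft_force: [-5.6, -2.9, 1.4]
opening: 0.0683
gripper_force: 2.2
```

{"method": "play_rows", "body": {"deltas": [[[-0.2,0,0,0,0,0,0.8],[-0.2,0,0,0,0,0,0.8],[-0.2,0,0,0,0,0,0.8],[-0.2,0,0,0,0,0,0.8],[-0.2,0,0,0,0,0,0.8],[-0.2,0,0,0,0,0,0.8],[-0.2,0,0,0,0,0,0.8],[-0.2,0,0,0,0,0,0.8]]]}}

```text
time_s: 6.87
tcp_pos: [0.5027, 0.0107, 0.0261]
ee_rot: [[-0.994, -0.113, -0.002], [-0.113, 0.994, -0.001], [0.002, -0.001, -1.0]]
ft_force: [-5.3, -3.0, 3.5]
opening: 0.0679
gripper_force: 2.8
```

{"method": "play_rows", "body": {"deltas": [[[-0.2,0,0,0,0,0,0.8],[-0.2,0,0,0,0,0,0.8],[-0.2,0,0,0,0,0,0.8],[-0.2,0,0,0,0,0,0.8],[-0.2,0,0,0,0,0,0.8],[-0.2,0,0,0,0,0,0.8],[-0.2,0,0,0,0,0,0.8],[-0.2,0,0,0,0,0,0.8]]]}}

```text
time_s: 7.53
tcp_pos: [0.5338, 0.0147, 0.026]
ee_rot: [[-0.993, -0.114, -0.003], [-0.114, 0.993, -0.0], [0.003, 0.0, -1.0]]
ft_force: [-8.8, -1.8, 5.8]
opening: 0.0685
gripper_force: 4.4
```

```bash
python3 - <<'E'
from h import *
s=robot.snapshot("side"); a=robot.snapshot("scene")
s=cv2.resize(s[170:300,190:350],None,fx=2.5,fy=2.5,interpolation=cv2.INTER_CUBIC)
a=cv2.resize(a[220:330,255:415],None,fx=2.5,fy=2.5,interpolation=cv2.INTER_CUBIC)
c=np.zeros((325,800,3),np.uint8); c[:s.shape[0],:400]=s; c[:a.shape[0],400:]=a
cv2.imwrite("pics/d.png",c); o=robot.observe(); print(o["tcp_pos"],o["ft_force"])
E
```

```text
[0.53481734 0.01476742 0.02601752] [-1.84239113  0.67240652  0.60603907]
```

View pics/d.png

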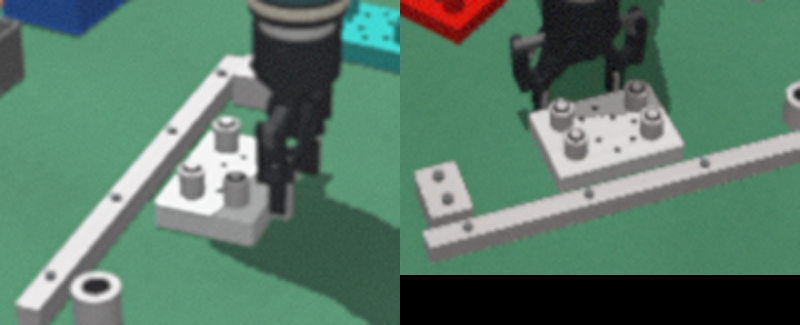

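The plate is now parallel to the rail with a gap left, and the fingers touch only its edge. I'll continue slowly.

{"method": "play_rows", "body": {"deltas": [[[-0.1,0,0,0,0,0,0.8],[-0.1,0,0,0,0,0,0.8],[-0.1,0,0,0,0,0,0.8],[-0.1,0,0,0,0,0,0.8],[-0.1,0,0,0,0,0,0.8],[-0.1,0,0,0,0,0,0.8],[-0.1,0,0,0,0,0,0.8]]]}}

```text
time_s: 8.22
tcp_pos: [0.5481, 0.0162, 0.026]
ee_rot: [[-0.993, -0.114, -0.002], [-0.114, 0.993, -0.0], [0.002, 0.0, -1.0]]
ft_force: [-6.7, -0.3, 2.2]
opening: 0.0684
gripper_force: 3.1
```

{"method": "play_rows", "body": {"deltas": [[[-0.06,0,0,0,0,0,0.8],[-0.06,0,0,0,0,0,0.8],[-0.06,0,0,0,0,0,0.8],[-0.06,0,0,0,0,0,0.8]]]}}

```text
time_s: 8.55
tcp_pos: [0.5528, 0.0168, 0.026]
ee_rot: [[-0.993, -0.114, -0.002], [-0.114, 0.993, -0.0], [0.002, 0.0, -1.0]]
ft_force: [-6.4, -1.1, 2.4]
opening: 0.0679
gripper_force: 3.2
```

{"method": "play_rows", "body": {"deltas": [[[-0.06,0,0,0,0,0,0.8],[-0.06,0,0,0,0,0,0.8],[-0.06,0,0,0,0,0,0.8]]]}}

```text
time_s: 8.8
tcp_pos: [0.5549, 0.0171, 0.0259]
ee_rot: [[-0.993, -0.114, -0.005], [-0.114, 0.994, -0.001], [0.005, 0.0, -1.0]]
ft_force: [-21.2, -3.7, 16.2]
opening: 0.068
gripper_force: 10.5
```

{"method": "play_rows", "body": {"deltas": [[[0.3,0,0,0,0,0,0.8],[0.5,0,0,0,0,0,0.8],[0.7,0,0,0,0,0,0.8],[0,0,-1,0,0,0,0.8],[0,0,-1,0,0,0,0.8],[0,0,-1,0,0,0,0.8],[0,0,-1,0,0,0,0.8],[0,0,-0.5,0,0,0,0.8]]]}}

```text
time_s: 9.47
tcp_pos: [0.5285, 0.0136, 0.1186]
ee_rot: [[-0.993, -0.114, 0.003], [-0.114, 0.993, -0.0], [-0.003, -0.001, -1.0]]
ft_force: [0.4, 0.6, -0.1]
opening: 0.0683
gripper_force: 0.0
```

{"method": "play_rows", "body": {"deltas": [[[0,0,0,0,0,1,0.35],[0,0,0,0,0,1,0.35],[0,0,0,0,0,1,0.35],[0,0,0,0,0,1,0.35],[0,0,0,0,0,1,0.35],[0,0,0,0,0,1,0.35],[0,0,0,0,0,1,0.35],[0,0,0,0,0,1,0.35]]]}}

```text
time_s: 10.13
tcp_pos: [0.5278, 0.0137, 0.1164]
ee_rot: [[-0.771, 0.637, 0.001], [0.637, 0.771, 0.0], [-0.001, 0.001, -1.0]]
ft_force: [1.1, -0.2, 0.5]
opening: 0.03
gripper_force: 0.0
```

{"method": "play_rows", "body": {"deltas": [[[0,0,0,0,0,1,0.35],[0,0,0,0,0,1,0.35],[0,0,0,0,0,1,0.35],[0,0,0,0,0,1,0.35],[0,0,0,0,0,1,0.35],[0,0,0,0,0,1,0.35],[0,0,0,0,0,1,0.35],[0,0,0,0,0,0.7,0.35]]]}}

```text
time_s: 10.8
tcp_pos: [0.5278, 0.0137, 0.1164]
ee_rot: [[-0.109, 0.994, 0.001], [0.994, 0.109, 0.0], [-0.0, 0.001, -1.0]]
ft_force: [-0.6, 0.3, 0.3]
opening: 0.0297
gripper_force: 0.0
```

```bash
python3 - <<'E'
from h import *
s=robot.snapshot("side"); a=robot.snapshot("scene")
s=cv2.resize(s[170:300,190:350],None,fx=2.5,fy=2.5,interpolation=cv2.INTER_CUBIC)
a=cv2.resize(a[220:330,255:415],None,fx=2.5,fy=2.5,interpolation=cv2.INTER_CUBIC)
c=np.zeros((325,800,3),np.uint8); c[:s.shape[0],:400]=s; c[:a.shape[0],400:]=a
cv2.imwrite("pics/e.png",c); o=robot.observe(); print(o["tcp_pos"],o["ee_rot"],o["ft_force"])
E
```

```text
[0.52775897 0.01372869 0.11634802] [[-1.13476953e-01  9.93540433e-01  6.23764978e-04]
 [ 9.93540629e-01  1.13476944e-01  5.05442841e-05]
 [-2.05651535e-05  6.25471460e-04 -9.99999804e-01]] [-0.18897167  0.35981142  0.1541087 ]
```

View pics/e.png

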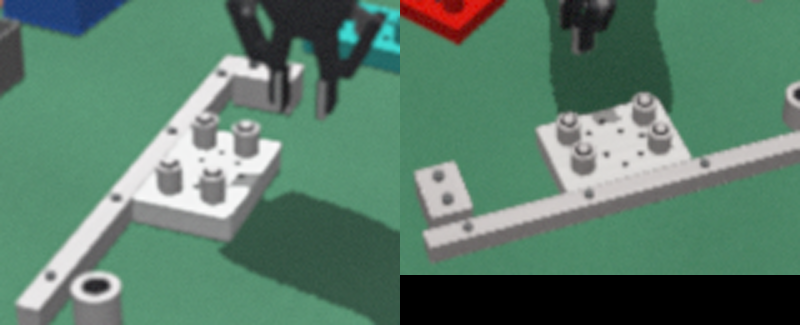

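The plate now lies flush along the rail, with its free end around scene (358,258) to (371,284). Next I push that end towards the stop.

{"method": "play_rows", "body": {"deltas": [[[0.87,0.69,0,0,0,0,0.35],[0.87,0.69,0,0,0,0,0.35],[0.87,0.69,0,0,0,0,0.35],[0.87,0.69,0,0,0,0,0.35],[0.87,0.69,0,0,0,0,0.35],[0.87,0.69,0,0,0,0,0.35],[0,0,0,0,0,0,0.35]]]}}

```text
time_s: 11.48
tcp_pos: [0.5995, 0.1297, 0.1161]
ee_rot: [[-0.12, 0.993, 0.001], [0.993, 0.12, 0.001], [0.001, 0.001, -1.0]]
ft_force: [-1.1, 0.3, -0.6]
opening: 0.0296
gripper_force: 0.0
```

{"method": "play_rows", "body": {"deltas": [[[0,0,0.8,0,0,0,0.35],[0,0,0.8,0,0,0,0.35],[0,0,0.8,0,0,0,0.35],[0,0,0.7,0,0,0,0.35],[0,0,0.5,0,0,0,0.35],[0,0,0.4,0,0,0,0.35],[0,0,0.3,0,0,0,0.35],[0,0,0,0,0,0,0.35]]]}}

```text
time_s: 12.15
tcp_pos: [0.5974, 0.1268, 0.0294]
ee_rot: [[-0.115, 0.993, -0.001], [0.993, 0.115, -0.0], [0.0, -0.001, -1.0]]
ft_force: [-1.1, -0.7, -0.0]
opening: 0.0299
gripper_force: 0.0
```

```bash
python3 - <<'E'
from h import *
A,B=robot.camera_info("scene"),robot.camera_info("side")
for u,v in [(357.6,257.8),(370.8,283.8)]:
    p=onz(A,u,v,.025); print("t",-.1125*p[0]+.9937*p[1],"n",.9937*p[0]+.1125*p[1])
for u,v in [(283,258.6),(243,251)]:
    p=onz(B,u,v,.025); print("B t",-.1125*p[0]+.9937*p[1],"n",.9937*p[0]+.1125*p[1])
s=robot.snapshot("side"); a=robot.snapshot("scene")
s=cv2.resize(s[170:300,190:350],None,fx=2.5,fy=2.5,interpolation=cv2.INTER_CUBIC)
a=cv2.resize(a[220:330,255:415],None,fx=2.5,fy=2.5,interpolation=cv2.INTER_CUBIC)
c=np.zeros((325,800,3),np.uint8); c[:s.shape[0],:400]=s; c[:a.shape[0],400:]=a
cv2.imwrite("pics/f.png",c)
E
```

```text
t 0.03088182039422692 n 0.5636371973942301
t 0.026207763446103233 n 0.6559211529960995
B t 0.035768380835069676 n 0.5577219067361356
B t 0.03894878123366807 n 0.6473784240281448
```

View pics/f.png

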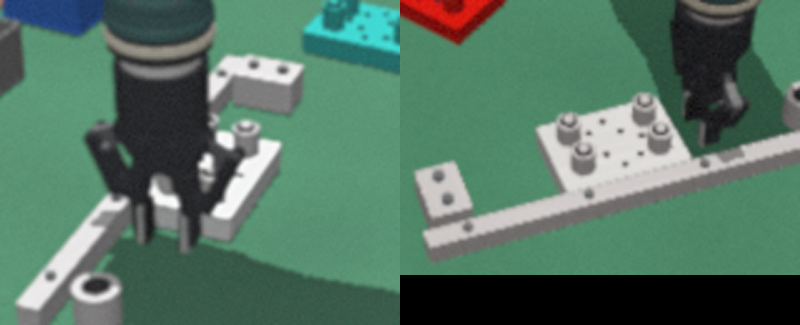

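Both fingers are down beyond the plate's free end (side pixels about (247,267) and (265,269)), clear of the rail and round bush. I'm pushing towards the stop.

{"method": "play_rows", "body": {"deltas": [[[-0.2,0,0,0,0,0,0.35],[-0.2,0,0,0,0,0,0.35],[-0.2,0,0,0,0,0,0.35],[-0.2,0,0,0,0,0,0.35],[-0.2,0,0,0,0,0,0.35],[-0.2,0,0,0,0,0,0.35],[-0.2,0,0,0,0,0,0.35],[-0.2,0,0,0,0,0,0.35]]]}}

```text
time_s: 12.92
tcp_pos: [0.6014, 0.0955, 0.0305]
ee_rot: [[-0.115, 0.993, -0.0], [0.993, 0.115, 0.002], [0.002, 0.0, -1.0]]
ft_force: [-1.9, 6.3, 2.4]
opening: 0.0297
gripper_force: 3.6
```

{"method": "play_rows", "body": {"deltas": [[[-0.2,0,0,0,0,0,0.35],[-0.2,0,0,0,0,0,0.35],[-0.2,0,0,0,0,0,0.35],[-0.2,0,0,0,0,0,0.35],[-0.2,0,0,0,0,0,0.35],[-0.2,0,0,0,0,0,0.35],[-0.2,0,0,0,0,0,0.35],[-0.2,0,0,0,0,0,0.35]]]}}

```text
time_s: 13.58
tcp_pos: [0.6049, 0.0638, 0.0305]
ee_rot: [[-0.115, 0.993, -0.0], [0.993, 0.115, 0.002], [0.002, 0.0, -1.0]]
ft_force: [-2.2, 7.4, 4.5]
opening: 0.0298
gripper_force: 4.0
```

{"method": "play_rows", "body": {"deltas": [[[-0.2,0,0,0,0,0,0.35],[-0.2,0,0,0,0,0,0.35],[-0.2,0,0,0,0,0,0.35],[-0.2,0,0,0,0,0,0.35],[-0.2,0,0,0,0,0,0.35],[-0.2,0,0,0,0,0,0.35],[-0.2,0,0,0,0,0,0.35],[-0.15,0,0,0,0,0,0.35]]]}}

```text
time_s: 14.25
tcp_pos: [0.6083, 0.033, 0.0305]
ee_rot: [[-0.115, 0.993, -0.0], [0.993, 0.115, 0.002], [0.002, -0.0, -1.0]]
ft_force: [-2.7, 8.9, 4.0]
opening: 0.0299
gripper_force: 4.3
```

{"method": "play_rows", "body": {"deltas": [[[-0.08,0,0,0,0,0,0.35],[-0.08,0,0,0,0,0,0.35],[-0.08,0,0,0,0,0,0.35],[-0.08,0,0,0,0,0,0.35],[-0.06,0,0,0,0,0,0.35]]]}}

```text
time_s: 14.67
tcp_pos: [0.6092, 0.0256, 0.0305]
ee_rot: [[-0.115, 0.993, -0.0], [0.993, 0.115, 0.002], [0.002, -0.0, -1.0]]
ft_force: [-2.4, 9.3, 4.6]
opening: 0.0298
gripper_force: 4.3
```

{"method": "play_rows", "body": {"deltas": [[[-0.06,0,0,0,0,0,0.35],[-0.06,0,0,0,0,0,0.35],[-0.06,0,0,0,0,0,0.35],[-0.06,0,0,0,0,0,0.35]]]}}

```text
time_s: 15.0
tcp_pos: [0.6097, 0.0209, 0.0305]
ee_rot: [[-0.115, 0.993, -0.0], [0.993, 0.115, 0.002], [0.002, -0.0, -1.0]]
ft_force: [-2.7, 9.2, 5.7]
opening: 0.03
gripper_force: 4.4
```

{"method": "play_rows", "body": {"deltas": [[[-0.06,0,0,0,0,0,0.35],[-0.06,0,0,0,0,0,0.35],[-0.06,0,0,0,0,0,0.35]]]}}

```text
time_s: 15.25
tcp_pos: [0.6101, 0.0174, 0.0304]
ee_rot: [[-0.115, 0.993, -0.0], [0.993, 0.115, 0.002], [0.002, -0.0, -1.0]]
ft_force: [-2.3, 8.3, 5.4]
opening: 0.0301
gripper_force: 4.4
```

{"method": "play_rows", "body": {"deltas": [[[-0.06,0,0,0,0,0,0.35],[-0.06,0,0,0,0,0,0.35],[-0.06,0,0,0,0,0,0.35]]]}}

```text
time_s: 15.5
tcp_pos: [0.6102, 0.016, 0.0305]
ee_rot: [[-0.116, 0.993, -0.001], [0.993, 0.116, 0.007], [0.007, 0.0, -1.0]]
ft_force: [-4.2, 32.2, 8.8]
opening: 0.03
gripper_force: 16.2
```

{"method": "play_rows", "body": {"deltas": [[[0.3,0,0,0,0,0,0.35],[0.5,0,0,0,0,0,0.35],[0.7,0,0,0,0,0,0.35],[0,0,-1,0,0,0,0.35],[0,0,-1,0,0,0,0.35],[0,0,-1,0,0,0,0.35],[0,0,-1,0,0,0,0.35],[0,0,-0.5,0,0,0,0.35]]]}}

```text
time_s: 16.17
tcp_pos: [0.608, 0.0436, 0.1225]
ee_rot: [[-0.115, 0.993, 0.002], [0.993, 0.115, -0.0], [-0.001, 0.002, -1.0]]
ft_force: [0.5, -0.3, -0.4]
opening: 0.0299
gripper_force: 0.0
```

{"method": "play_rows", "body": {"deltas": [[[0,0,0,0,0,-1,0.8],[0,0,0,0,0,-1,0.8],[0,0,0,0,0,-1,0.8],[0,0,0,0,0,-1,0.8],[0,0,0,0,0,-1,0.8],[0,0,0,0,0,-1,0.8],[0,0,0,0,0,-1,0.8],[0,0,0,0,0,-1,0.8]]]}}

```text
time_s: 16.83
tcp_pos: [0.6072, 0.0434, 0.1198]
ee_rot: [[-0.796, 0.606, -0.001], [0.606, 0.796, -0.0], [0.0, -0.0, -1.0]]
ft_force: [0.3, -0.2, -0.3]
opening: 0.0684
gripper_force: 0.0
```

{"method": "play_rows", "body": {"deltas": [[[0,0,0,0,0,-1,0.8],[0,0,0,0,0,-1,0.8],[0,0,0,0,0,-1,0.8],[0,0,0,0,0,-1,0.8],[0,0,0,0,0,-1,0.8],[0,0,0,0,0,-1,0.8],[0,0,0,0,0,-1,0.8],[0,0,0,0,0,-0.7,0.8]]]}}

```text
time_s: 17.5
tcp_pos: [0.6072, 0.0434, 0.1198]
ee_rot: [[-0.993, -0.119, -0.001], [-0.119, 0.993, -0.0], [0.001, -0.0, -1.0]]
ft_force: [-0.1, -0.4, -0.5]
opening: 0.0683
gripper_force: 0.0
```

```bash
python3 - <<'E'
from h import *
s=robot.snapshot("side"); a=robot.snapshot("scene")
s=cv2.resize(s[170:300,190:350],None,fx=2.5,fy=2.5,interpolation=cv2.INTER_CUBIC)
a=cv2.resize(a[220:330,255:415],None,fx=2.5,fy=2.5,interpolation=cv2.INTER_CUBIC)
c=np.zeros((325,800,3),np.uint8); c[:s.shape[0],:400]=s; c[:a.shape[0],400:]=a
cv2.imwrite("pics/g.png",c); o=robot.observe(); R=o["ee_rot"]; print(o["tcp_pos"],R[:2]); print("to pre, units",R.T@(np.array([.534,-.0674,.1164])-o["tcp_pos"])/.02)
E
```

```text
[0.60724587 0.04332815 0.11982688] [[-9.93316378e-01 -1.15421953e-01 -5.88204958e-04]
 [-1.15421933e-01  9.93316552e-01 -6.85414388e-05]]
to pre, units [ 4.27673728 -5.0766962   0.17387758]
```

View pics/g.png

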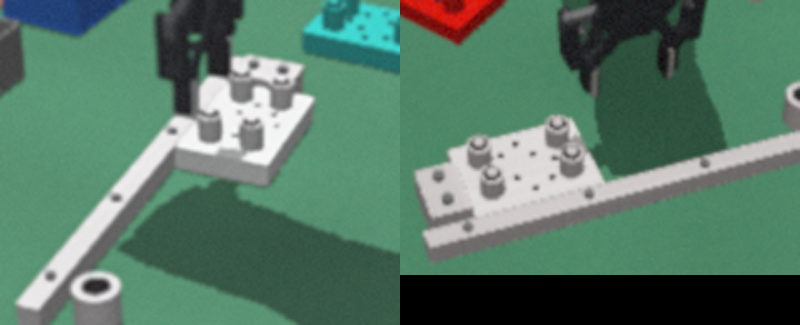

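The plate sits in the corner, flush with the rail and touching the stop. I'll make a light seating push towards the rail to confirm.

{"method": "play_rows", "body": {"deltas": [[[0.71,-0.85,0,0,0,0,0.8],[0.71,-0.85,0,0,0,0,0.8],[0.71,-0.85,0,0,0,0,0.8],[0.71,-0.85,0,0,0,0,0.8],[0.71,-0.85,0,0,0,0,0.8],[0.71,-0.85,0,0,0,0.02,0.8],[0,0,0,0,0,0,0.8]]]}}

```text
time_s: 18.18
tcp_pos: [0.5327, -0.0701, 0.1201]
ee_rot: [[-0.994, -0.107, -0.001], [-0.107, 0.994, -0.001], [0.001, -0.0, -1.0]]
ft_force: [0.6, 0.2, -0.2]
opening: 0.0682
gripper_force: 0.0
```

{"method": "play_rows", "body": {"deltas": [[[0,0,0.8,0,0,0,0.8],[0,0,0.8,0,0,0,0.8],[0,0,0.8,0,0,0,0.8],[0,0,0.8,0,0,0,0.8],[0,0,0.6,0,0,0,0.8],[0,0,0.5,0,0,0,0.8],[0,0,0.35,0,0,0,0.8],[0,0,0,0,0,0,0.8]]]}}

```text
time_s: 18.85
tcp_pos: [0.5339, -0.0676, 0.026]
ee_rot: [[-0.994, -0.111, -0.002], [-0.111, 0.994, 0.001], [0.002, 0.001, -1.0]]
ft_force: [0.5, -0.6, -1.3]
opening: 0.0686
gripper_force: 0.0
```

{"method": "play_rows", "body": {"deltas": [[[-0.2,0,0,0,0,0,0.8],[-0.2,0,0,0,0,0,0.8],[-0.2,0,0,0,0,0,0.8],[-0.2,0,0,0,0,0,0.8],[-0.1,0,0,0,0,0,0.8],[-0.1,0,0,0,0,0,0.8],[-0.1,0,0,0,0,0,0.8]]]}}

```text
time_s: 19.43
tcp_pos: [0.5565, -0.0657, 0.0274]
ee_rot: [[-0.994, -0.112, 0.0], [-0.112, 0.994, -0.0], [-0.0, -0.0, -1.0]]
ft_force: [0.0, -1.0, 0.7]
opening: 0.0681
gripper_force: 0.0
```

{"method": "play_rows", "body": {"deltas": [[[-0.06,0,0,0,0,0,0.8],[-0.06,0,0,0,0,0,0.8],[-0.06,0,0,0,0,0,0.8],[-0.06,0,0,0,0,0,0.8],[-0.06,0,0,0,0,0,0.8]]]}}

```text
time_s: 19.85
tcp_pos: [0.5623, -0.065, 0.0273]
ee_rot: [[-0.994, -0.112, -0.0], [-0.112, 0.994, 0.0], [0.0, 0.0, -1.0]]
ft_force: [0.3, -0.3, -0.1]
opening: 0.0683
gripper_force: 0.0
```

{"method": "play_rows", "body": {"deltas": [[[-0.05,0,0,0,0,0,0.8],[-0.05,0,0,0,0,0,0.8],[-0.05,0,0,0,0,0,0.8]]]}}

```text
time_s: 20.1
tcp_pos: [0.5638, -0.0648, 0.0272]
ee_rot: [[-0.994, -0.112, -0.003], [-0.112, 0.994, -0.001], [0.003, -0.0, -1.0]]
ft_force: [-14.0, -3.2, 10.1]
opening: 0.0682
gripper_force: 6.7
```

{"method": "play_rows", "body": {"deltas": [[[-0.04,0,0,0,0,0,0.8],[0,0,0,0,0,0,0.8]]]}}

```text
time_s: 20.27
tcp_pos: [0.5638, -0.0647, 0.0271]
ee_rot: [[-0.994, -0.111, -0.004], [-0.111, 0.994, -0.001], [0.004, -0.0, -1.0]]
ft_force: [-14.3, -2.6, 11.6]
opening: 0.0686
gripper_force: 7.1
```

{"method": "play_rows", "body": {"deltas": [[[0.2,0,0,0,0,0,0.8],[0.5,0,0,0,0,0,0.8],[0.8,0,0,0,0,0,0.8],[0,0,-1,0,0,0,0.8],[0,0,-1,0,0,0,0.8],[0,0,-1,0,0,0,0.8],[0,0,-1,0,0,0,0.8],[0.5,0,-1,0,0,0,0.8]]]}}

```text
time_s: 20.93
tcp_pos: [0.5274, -0.0691, 0.1283]
ee_rot: [[-0.994, -0.112, 0.001], [-0.112, 0.994, -0.0], [-0.001, -0.0, -1.0]]
ft_force: [-0.9, -0.0, 0.6]
opening: 0.0684
gripper_force: 0.0
```

{"method": "play_rows", "body": {"deltas": [[[0.9,0,-0.4,0,0,0,0.8],[0.9,0,-0.4,0,0,0,0.8],[0.9,0,-0.4,0,0,0,0.8],[0.9,0,-0.4,0,0,0,0.8],[0.5,0,0,0,0,0,0.8],[0,0,0,0,0,0,0.8]]]}}

```text
time_s: 21.43
tcp_pos: [0.4435, -0.0783, 0.1595]
ee_rot: [[-0.994, -0.111, 0.0], [-0.111, 0.994, -0.0], [-0.0, -0.0, -1.0]]
ft_force: [0.1, 0.6, 0.0]
opening: 0.0685
gripper_force: 0.0
```

```bash
python3 - <<'E'
from h import *
s=robot.snapshot("side"); a=robot.snapshot("scene")
s=cv2.resize(s[180:260,240:340],None,fx=4,fy=4,interpolation=cv2.INTER_CUBIC)
a=cv2.resize(a[250:330,255:355],None,fx=4,fy=4,interpolation=cv2.INTER_CUBIC)
cv2.imwrite("pics/i.png",np.hstack([s,a]))
E
```

```text
(no output)
```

View pics/i.png

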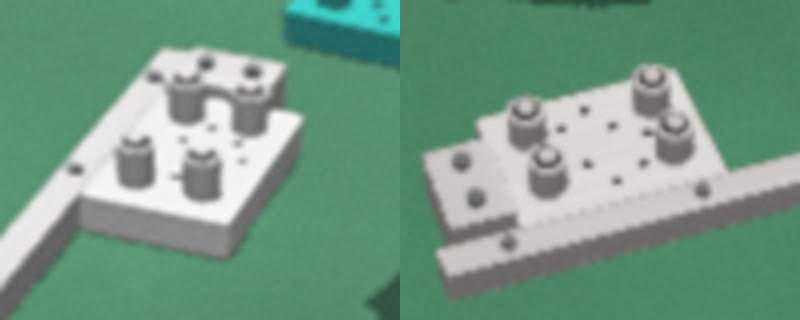

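The plate's end meets the stop (no green gap around (500,170) in the crop) and its long side lies on the rail. The gripper is clear, so I'm handing in.

```bash
python3 -c "
from bench import robot
print(robot.finish_job())"
```

```text
the job is handed in; nothing more can be done
None
```

The plate is pushed home in the corner: contact forces and the last two camera views put its long side flush against the rail and its end against the stop, and I handed the job in at about 21.5 s with the gripper clear.

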